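Run down the wing knob of the bedside lamp

TASK

The bedside reading lamp is loose on its foot: tighten the black wing knob on its base by turning it clockwise (seen from above) with strokes of a fingertip against its wings, until it is fully home with its red-marked wing pointing at the red line on the base. Only push it round: do not pinch or grip the knob, and leave everything else on the bedside top where it is. Finish with the hand clear.

Things in the scene. Friction and masses are not known exactly. Their poses are not given: they have to be found in the camera images.
- lamp: Reading lamp, fixed to the table. White base plate 130 x 210 x 14 mm high (its x, y, z), origin at the centre of its underside, z up. The wing knob's upright axis stands at y = +34 mm, the stem at y = -34 mm. Blue shade 110 mm wide, centred at y = -175 mm, 155 to 227 mm above the table
- stem (a point): Top of the upright part of the lamp's brass stem (18 mm thick), 150 mm above the table, 68 mm from the knob's axis; above, it bends away from the knob to a height of 244 mm. A gripper reaching down can work only on the knob's side away from the stem (about 100 degrees either side of the lamp's +y, seen from the knob's axis), so it cannot go all the way round
- knob (a joint): Angle of the wing knob in rad, growing as it is turned clockwise seen from above, 0 to 6.2. At 6.2 it is fully home (hard stop) and the red-marked wing points along the lamp's +y. It starts between 0.7 and 2.2. It turns against light friction (about 0.05 N m, 1 to 2 N at the wings), stays where it is left, and sinks 0.64 mm per rad (4 mm in all)
- knob_center (a point): On the knob's axis at mid height of its wings, 51 mm above the table when home, up to 55 when loose. Two opposite wings in one straight bar 10 mm thick, span 94 mm: each a disc 30 mm in diameter, its centre 32 mm from the axis at this height. Bar between them from 14 mm below to 2 mm above this point; hub below, 28 mm wide, top 12 mm lower, on a steel boss 36 mm wide, 24 mm above the table
- marked_wing (a point): Outer end of the wing that carries a red strip on its top edge, 47 mm from the axis at mid wing height. The other wing is opposite
- home_mark (a point): Middle of the red line on the lamp's base, 60 mm from the knob's axis towards the lamp's +y, 14 mm above the table; the marked wing points at it when the knob is home
- side_a: The half of the knob on its own +y side (x points along the marked wing, z up; origin on the axis at the hub's underside): one flat face of both wings
- side_b: The other half of the knob, on its -y side: the opposite flat face of both wings
- book_low: Orange book, 135 x 200 x 30 mm, loose, origin under its centre
- book_top: White book, 125 x 190 x 25 mm, lying on the orange one, origin under its centre
- clock: White alarm clock, 45 x 75 x 59 mm high, loose, beside the lamp's base (+x side), origin under its centre
- case: Brown glasses case, 150 x 58 x 35 mm high, loose, off the lamp's +y edge, origin under its centre
- cream: Cream jar with blue cap, 52 mm wide, 45 mm high, loose, on the lamp's -x side, origin under its centre
- mug: Blue mug, 76 mm wide, 90 mm high, loose, origin under its centre
- remote: Grey remote control, 45 x 160 x 18 mm, loose, origin under its centre

How it is judged:
By the outcome, as a careful person would: the job done as asked, in the order asked, and still so for the second after the job is handed in, with the robot touching nothing.
It also fails if it takes over 45 s, if anything falls off the work surface, if the arm or the gripper's body presses on something with over 40 N, if the wrist force passes 120 N, or if a joint passes its speed limit or range.

ROBOT

A 6-joint arm with a two-finger parallel gripper is mounted at the origin on the work surface. World frame = base frame: x ahead of the robot, y to its left, z up, the work surface at z = 0. Lengths are in mm, angles in rad, forces in N, time in s.
With the tool pointing down it reaches from about 275 to 1000 mm from the base axis. Payload 8.4 kg.
Tool frame: the origin (TCP) lies midway between the tips of the shut fingers; the grasp point (between the pads) lies 19 mm behind it; y points along the fingers, z is the direction in which the jaws open and shut, and the axes are right-handed (so a half turn about y gives the same grasp; the last joint's range is limited). The gripper opens to 85 mm and grips with 20 to 120 N. Pads are 22 mm wide; open, the fingers measure 114 mm over their backs; the gripper's body (76 mm by 85 mm) begins 54 mm behind the grasp point. The pads swing forward as they close: fully open they stand 13 mm farther back than shut.
Start: joints at [-1.183, 0.353, 1.633, -0, 1.155, -0.002], TCP at [237.501, -578.119, 231.281] pointing down, gripper open.
Joint ranges: [-2.63, 2.63], [-0.92, 2.1], [0.06, 2.66], [-1.3, 4.44], [0, 2.69], [-3.02, 3.02]. Speed limits (rad/s): [2.22, 2.22, 2.79, 3.14, 3.14, 3.14].

INTERFACE

Orientations are given as [roll, pitch, yaw] about the fixed x, y, z axes, in that order (R = Rz(yaw) Ry(pitch) Rx(roll)).
In Python, from rig import r gives the robot as it stands. The module is installed in compiled form; this text tells all that it offers.
- The arm moves only by the tool apply_moves, never from a script. Its argument "plan" is text: rows parted by semicolons, each of 7 numbers parted by spaces: the shift along the tool's x, y, z in cm, then the turn, a rotation vector about the tool's x, y, z in degrees, then the closure, from 0 (fully open) to 1 (shut). A call has 1 to 20 rows; each row shifts and turns the pose as measured when the row begins, along the tool's axes as they then stand; what a row does not reach is not made up. A row lasts 1/10 s, in which the tool goes at most 50 mm and 8.59 degrees, less where a joint would pass 70% of its speed; a pose out of reach is approached as far as the arm can. A call is refused whole if a number of a shift passes 5 or a number of a turn 8.59, either way. A call with a gripper value outside its range is refused whole. The fingers move at their own pace and stop on an object; "squeeze" is the grip in N (left out, the last holds). Time passes only in rows, so rows that do not move let the fingers close. It gives the time, the measured TCP pose, the force and the opening at its end, in the units of the state.
- r.sense(): the state, without advancing time (a new reading comes with each control period).
- r.grab_frame(name): name is "scene" or "top" or "wrist"; returns the picture (480x640x3 uint8, blue, green, red); there is no depth.
- r.get_calibration(name): a dict with "vertical_fov" (degrees; the focal length in pixels is half the picture's height over the tangent of half this angle, whatever the lens; pixels are square), "cx", "cy" (the principal point, pixels), "R" (3x3) and "t" (3): a world point X has camera coordinates R X + t; the wrist camera has in their place "hand_eye" (4x4, takes a point from camera to tool coordinates, whose origin is the TCP and whose axes are the tool frame's). Camera axes: x right, y down, z forward; pixel columns grow to the right and rows downward; lengths in mm; the calibration is good to about 2 mm. A picture is of the moment at which its call begins: read the wrist's pose just before it. get_calibration takes no time and is no camera call.
- r.sign_off(): hands the job in, once; it reports no verdict.
The state is a dict: "clock": time; "qpos": joint angles; "qvel": joint speeds; "joint_efforts": joint torques, N m; "eef_pos": TCP position; "tcp_rot": TCP orientation; "contact_force": force on the tool from outside, world axes, zero at the start; "wrist_torque": the same for the moment, N m; "opening": opening from 0.0 (shut) to 1.0 (fully open).
Only numpy, scipy, OpenCV 4.12 (cv2) and the standard library are available. Lean on these libraries where they do the work, as an engineer would, in place of code of your own. Each camera call takes 0.05 s, during which the arm holds its last target. There are 200 camera calls.

## Working session

There is one attempt and no reset: what is moved stays moved. The work goes in short steps, Python scripts to look and compute and a tool call to move; the robot and the scene stay as the last step left them, time stands still between calls to the robot, and variables do not carry over. Pictures are saved under pics/ and viewed, about 8 in all and at most 12, crops included, and the job is handed in when it is done.

Besides the shell and the picture viewer there is one more tool, called after ">>>" as name(argument=value, ...) on one line, values as JSON. apply_moves: Moves the arm, as the interface text tells. Its arguments: {"type":"object","properties":{"plan":{"type":"string"},"squeeze":{"type":"number"}},"required":["plan"]}

```bash
mkdir -p pics
python3 - <<'E'
from rig import r
import cv2,numpy as np
s=r.sense();print({k:np.round(v,3).tolist() for k,v in s.items()})
for n in("scene","top"):
    cv2.imwrite(f"pics/{n}0.png",r.grab_frame(n))
    c=r.get_calibration(n);print(n,c)
print(r.get_calibration("wrist"))
E
```

```text
{'clock': 0.0, 'qpos': [-1.183, 0.354, 1.634, -0.0, 1.155, -0.002], 'qvel': [0.001, 0.0, -0.001, 0.002, 0.0, 0.001], 'joint_efforts': [-0.001, -60.527, -34.207, 0.0, 0.01, 0.0], 'eef_pos': [237.305, -577.666, 230.566], 'tcp_rot': [-1.572, -0.0, -2.752], 'contact_force': [-0.878, -0.441, 0.688], 'wrist_torque': [0.021, -0.041, -0.036], 'opening': 0.998}
scene {'vertical_fov': 53.482061206769494, 'cx': 321.09191762415816, 'cy': 232.50243112496997, 'R': array([[-0.78272473,  0.62233046,  0.00684145],
       [ 0.5190997 ,  0.65887338, -0.54444592],
       [-0.34333293, -0.42259989, -0.83876804]]), 't': array([ 393.04057721, -226.28047319, 1492.37878747])}
top {'vertical_fov': 46.08321890965241, 'cx': 318.96179940920683, 'cy': 243.9262476056819, 'R': array([[-0.02497593, -0.99960972, -0.01251456],
       [-0.9954482 ,  0.02601978, -0.09168345],
       [ 0.0919733 ,  0.01016771, -0.99570956]]), 't': array([  41.99465169,  539.0355951 , 1683.50164935])}
{'vertical_fov': 67.78664045187928, 'cx': 316.2591661011904, 'cy': 239.8807737721682, 'hand_eye': array([[ 5.00942646e-04,  9.59970557e-01,  2.80100481e-01,
        -7.04038735e+01],
       [-7.74618110e-04, -2.80100059e-01,  9.59970498e-01,
        -1.42260030e+02],
       [ 9.99999575e-01, -6.97861066e-04,  6.03296513e-04,
         4.61320868e-01],
       [ 0.00000000e+00,  0.00000000e+00,  0.00000000e+00,
         1.00000000e+00]])}
```

View pics/top0.png

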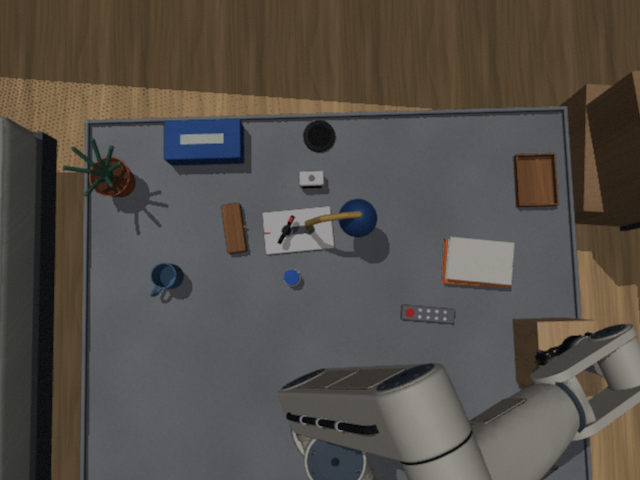

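View pics/scene0.png

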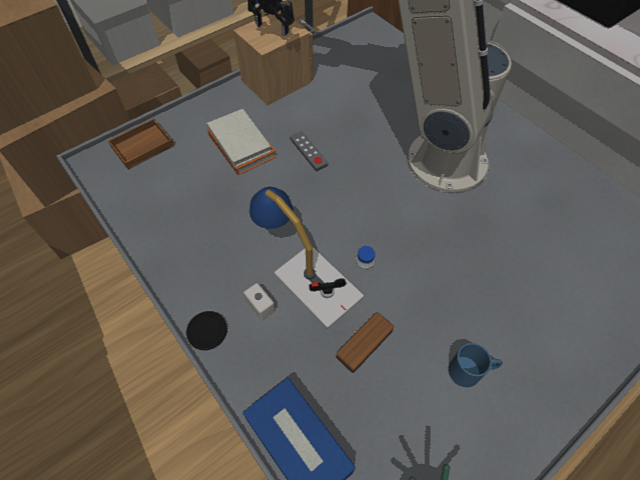

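The top view shows the knob at about (287,230), with the red-marked wing pointing up (+x). The lamp's +y points left, the red line is near (267,233), and the stem is at (310,226).

```bash
cat > h.py <<'E'
import cv2,numpy as np
from rig import r
from scipy.spatial.transform import Rotation as Ro
def cam(n):
    c=r.get_calibration(n);f=240/np.tan(np.radians(c["vertical_fov"]/2))
    if n=="wrist":
        s=r.sense();T=np.eye(4);T[:3,:3]=Ro.from_euler("xyz",s["tcp_rot"]).as_matrix();T[:3,3]=s["eef_pos"]
        M=np.linalg.inv(T@c["hand_eye"]);R,t=M[:3,:3],M[:3,3]
    else: R,t=c["R"],c["t"]
    return f,c["cx"],c["cy"],R,t
def cast(C,u,v,z):
    f,cx,cy,R,t=C;o=-R.T@t;d=R.T@np.array([(u-cx)/f,(v-cy)/f,1]);return o+d*(z-o[2])/d[2]
def proj(C,X):
    f,cx,cy,R,t=C;p=R@np.asarray(X,float)+t;return np.array([f*p[0]/p[2]+cx,f*p[1]/p[2]+cy])
def red(im): 
    b,g,rr=[im[...,i].astype(int) for i in range(3)];return ((rr>90)&(rr>2*g)&(rr>2*b)).astype(np.uint8)
def black(im): return (im.max(2)<50).astype(np.uint8)
def blobs(m,roi,amin=3):
    x0,y0,x1,y1=roi;k=np.zeros_like(m);k[y0:y1,x0:x1]=m[y0:y1,x0:x1]
    n,l,st,ce=cv2.connectedComponentsWithStats(k)
    return [(int(st[i,4]),ce[i],np.argwhere(l==i)[:,::-1]) for i in range(1,n) if st[i,4]>=amin]
E
python3 - <<'E'
from h import *
for n,roi in(("top",(255,205,340,260)),("scene",(270,240,370,330))):
    im=cv2.imread(f"pics/{n}0.png");C=cam(n)
    for a,c,p in blobs(red(im),roi): print(n,"red",a,c.round(1),"z14",cast(C,*c,14).round(1),"z68",cast(C,*c,68).round(1))
    for a,c,p in blobs(black(im),roi,8): print(n,"blk",a,c.round(1),"z53",cast(C,*c,53).round(1))
    w=(im.min(2)>150).astype(np.uint8)
    for a,c,p in blobs(w,roi,300):
        q=cv2.minAreaRect(p.astype(np.float32));print("plate",[cast(C,*x,14).round(0).tolist() for x in cv2.boxPoints(q)])
E
```

```text
top red 14 [290.6 219.1] z14 [619.4 113.1  14. ] z68 [611.9 109.9  68. ]
top blk 140 [287.2 231.3] z53 [577.8 121.9  53. ]
top blk 30 [309.4 229.5] z53 [581.2  55.3  53. ]
plate [[640.0, 198.0, 14.0], [654.0, -4.0, 14.0], [533.0, -12.0, 14.0], [518.0, 188.0, 14.0]]
scene red 26 [314.5 283.9] z14 [595.   89.1  14. ] z68 [611.6 110.7  68. ]
scene red 3 [343. 307.] z14 [578.6 184.9  14. ] z68 [596.  201.9  68. ]
scene blk 8 [311.1 277.5] z53 [602.6  85.2  53. ]
scene blk 245 [328.4 285.9] z53 [583.2 130.8  53. ]
plate [[657.0, -3.0, 14.0], [525.0, -29.0, 14.0], [519.0, 191.0, 14.0], [642.0, 207.0, 14.0]]
```

>>> apply_moves(plan="0 -5 0 0 0 0 1;0 -5 0 0 0 0 1;0 0 0 0 -8 0 1;0 0 0 0 -8 0 1;0 0 0 0 -8 0 1;0 0 0 0 -8 0 1;0 0 0 0 -8 0 1;0 0 0 0 -8 0 1;0 0 0 0 -8 0 1;0 0 0 0 -8 0 1;0 0 0 0 -8 0 1;0 0 0 0 0 0 1", squeeze=30)

```text
clock: 1.3
eef_pos: [236.3, -575.1, 329.5]
tcp_rot: [-1.574, 0.011, -1.445]
contact_force: [-0.2, -0.5, 0.0]
opening: -0.001
```

>>> apply_moves(plan="-4.15 0 2.2 0 0 0 1;-4.15 0 2.2 0 0 0 1;-4.15 0 2.2 0 0 0 1;-4.15 0 2.2 0 0 0 1;-4.15 0 2.2 0 0 0 1;-4.15 0 2.2 0 0 0 1;-4.15 0 2.2 0 0 0 1;-4.15 0 2.2 0 0 0 1;-4.15 0 2.2 0 0 0 1;-4.15 0 2.2 0 0 0 1;-4.15 0 2.2 0 0 0 1;-4.15 0 2.2 0 0 0 1;-4.15 0 2.2 0 0 0 1;-4.15 0 2.2 0 0 0 1;-4.15 0 2.2 0 0 0 1;-4.15 0 2.2 0 0 0 1")

```text
clock: 2.9
eef_pos: [533.7, 140.3, 333.9]
tcp_rot: [-1.572, 0.011, -1.53]
contact_force: [0.4, -1.4, 1.3]
opening: 0.001
```

>>> apply_moves(plan="-2.6 0 2.4 0 0 0 1;-2.6 2 2.3 0 0 0 1;0 4 0 0 0 0 1;0 4 0 0 0 0 1;0 3 0 0 -1.7 0 1;0 0 0 0 0 0 1;0 0 0 0 0 0 1")

```text
clock: 3.6
eef_pos: [582.3, 206.4, 199.9]
tcp_rot: [-1.57, 0.012, -1.524]
contact_force: [0.2, 0.3, 0.6]
opening: -0.001
```

Run:
```python
from h import *
C=cam("wrist");im=r.grab_frame("wrist");cv2.imwrite("pics/w1.png",im);np.save("w1.npy",np.array(C,dtype=object),allow_pickle=True)
s=r.sense();print(s["eef_pos"],s["tcp_rot"])
for a,c,p in blobs(red(im),(0,0,640,480),15): print("red",a,c.round(1),"z14",cast(C,*c,14).round(1),"z68",cast(C,*c,68).round(1))
for a,c,p in blobs(black(im),(0,0,640,480),200): print("blk",a,c.round(1),"z53",cast(C,*c,53).round(1))
```

```text
[582.16320722 206.28847699 200.04712123] [-1.57049018  0.01244137 -1.52332813]
red 54 [311.9 238.6] z14 [578.7 184.3  14. ] z68 [578.7 199.2  68. ]
blk 69353 [333.9 415.1] z53 [607.8  17.5  53. ]
```

View pics/w1.png

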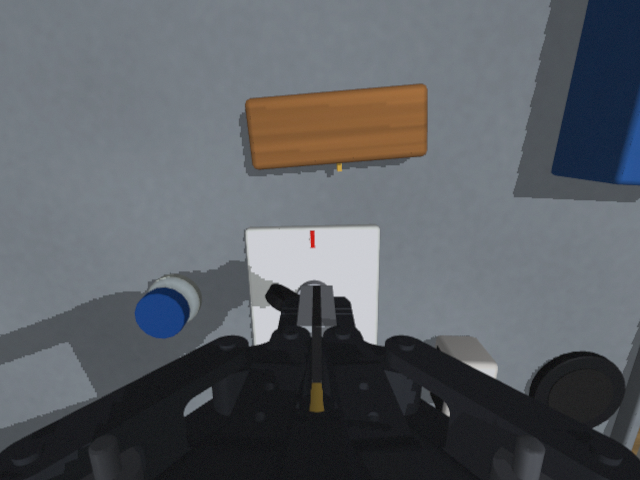

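The wrist view shows the red line at (312,239) and the unmarked wing's tip at (275,295), on the lamp's -x side. The case's near edge is at row ~165. The fingers hide the knob's axis.

Run:
```python
from h import *
C=cam("wrist")
im=cv2.imread("pics/w1.png")
w=(im.min(2)>165)&(np.ptp(im,axis=2)<25);w=w.astype(np.uint8)
# plate: leading edge & right edge by scanning
ev=[(u,next(v for v in range(200,260) if w[v,u])) for u in list(range(256,300))+list(range(325,372))]
E=np.array([cast(C,u,v-.5,14)[:2] for u,v in ev]);k=np.polyfit(E[:,0],E[:,1],1)
er=[(next(u for u in range(400,330,-1) if w[v,u]),v) for v in range(236,320)]
F=np.array([cast(C,u+.5,v,14)[:2] for u,v in er]);k2=np.polyfit(F[:,1],F[:,0],1)
el=[(next(u for u in range(235,300) if w[v,u]),v) for v in range(236,255)]
G=np.array([cast(C,u-.5,v,14)[:2] for u,v in el])
print("yaw from front",np.degrees(np.arctan(k[0])),"from right",-np.degrees(np.arctan(k2[0])))
print(E.mean(0),F.mean(0),G.mean(0))
hm=np.array([578.7,184.5])
for a in (2,3,4,5): print(a,hm-60*np.array([-np.sin(np.radians(a)),np.cos(np.radians(a))]))
print("tip",cast(C,275,295,60))
```

```text
yaw from front 3.9921653704290447 from right 4.19305783153428
[579.95243136 195.24571219] [645.48798366 147.04874899] [515.78649517 174.85615916]
2 [580.7939698  124.53655038]
3 [581.84015737 124.58222791]
4 [582.88538842 124.64615698]
5 [583.92934456 124.72831811]
tip [549.03207689 145.13200858  60.        ]
```

Create st.py:
```python
from h import *
K=np.array([583.,124.6]);a=np.radians(4.1)
def pq(X): d=np.asarray(X)[:2]-K;return np.array([d@[np.cos(a),np.sin(a)],d@[-np.sin(a),np.cos(a)]])
if __name__=="__main__":
    import sys
    s=r.sense();x=pq(s["eef_pos"]);print("pq",x.round(1),"rad",np.hypot(*x).round(1),"head",np.degrees(np.arctan2(x[1],x[0])).round(1),"z",s["eef_pos"][2].round(1),"yaw-err",np.degrees(s["tcp_rot"][2]+1.499).round(1),"F",s["contact_force"].round(1),"t",s["clock"])
    for n in sys.argv[1:]:
        im=r.grab_frame(n);C=cam(n);u=proj(C,[*K,66]).astype(int)
        for A,c,p in blobs(red(im),(u[0]-45,u[1]-45,u[0]+45,u[1]+45)):
            y=pq(cast(C,*c,67));print(n,A,c.round(1),"red pq@67",y.round(1),"head",np.degrees(np.arctan2(y[1],y[0])).round(1))
```

```text
(no output)
```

>>> apply_moves(plan="2.8 0 -1.7 0 0 0 1;2.8 0 -1.7 0 -1.5 0 1;2.8 0 -1.7 0 0 0 1;0 0 0 0 0 0 1;0 0 0 0 0 0 1")

```text
clock: 4.15
eef_pos: [539.6, 118.1, 208.9]
tcp_rot: [-1.555, 0.015, -1.505]
contact_force: [0.9, 0.6, 0.7]
opening: -0.003
```

```bash
python3 st.py top scene
```

```text
pq [-43.7  -3.4] rad 43.8 head -175.6 z 208.9 yaw-err -0.3 F [0.9 0.6 0.7] t 4.15
scene 27 [314.4 283.8] red pq@67 [ 27.2 -16.5] head -31.3
scene 4 [343.5 307.5] red pq@67 [18.2 77.7] head 76.8
```

>>> apply_moves(plan="0 4 -0.2 0 0 0 1;0 4 0 0 0 0 1;0 3 0 0 0 0 1;0 0 0 0 0 0 1;0 0 0 0 0 0 1")

```text
clock: 4.75
eef_pos: [545.7, 125.1, 99.7]
tcp_rot: [-1.546, 0.017, -1.502]
contact_force: [-0.1, 0.7, 0.3]
opening: -0.001
```

```bash
python3 st.py
```

```text
pq [-37.2   3.1] rad 37.3 head 175.2 z 99.7 yaw-err -0.2 F [-0.1  0.7  0.3] t 4.75
```

>>> apply_moves(plan="0.6 0 -0.9 -1.4 0 -1 1;0 0 0 0 0 0 1;0 2 0 0 0 0 1;0 2 0 0 0 0 1;0 1 0 0 0 0 1;0 0 0 0 0 0 1")

```text
clock: 5.35
eef_pos: [542.7, 119.7, 56.8]
tcp_rot: [-1.56, -0.001, -1.502]
contact_force: [0.0, -1.1, 0.2]
opening: -0.003
```

```bash
python3 st.py scene
```

```text
pq [-40.5  -2. ] rad 40.6 head -177.1 z 56.8 yaw-err -0.2 F [ 0.  -1.1  0.2] t 5.35
scene 27 [314.4 283.8] red pq@67 [ 27.2 -16.5] head -31.3
scene 3 [343. 307.] red pq@67 [18.1 75.9] head 76.6
```

>>> apply_moves(plan="0 1.1 0 0 0 0 1;0 0 0 0 0 0 1;-1.2 0 0.35 0 0 0 1;-0.9 0 0.4 0 0 0 1;-0.8 0 0.6 0 0 0 1;-0.6 0 0.8 0 0 0 1;-0.4 0 0.9 0 0 0 1;0 0 0 0 0 0 1")

```text
clock: 6.2
eef_pos: [574.5, 165.3, 48.6]
tcp_rot: [-1.557, -0.0, -1.502]
contact_force: [-0.2, 0.1, -0.9]
opening: -0.002
```

```bash
python3 st.py scene
```

```text
pq [-5.6 41.2] rad 41.5 head 97.7 z 48.6 yaw-err -0.2 F [-0.2  0.1 -0.9] t 6.2
scene 22 [322.  271.6] red pq@67 [ -9.9 -29. ] head -108.9
scene 4 [343.5 307.5] red pq@67 [18.2 77.7] head 76.8
```

>>> apply_moves(plan="0.45 0 1.5 0 0 0 1;0.4 0.1 0.9 0 0 0 1;0.6 0 0.8 0 0 0 1;0.8 0 0.6 0 0 0 1;0.9 0 0.4 0 0 0 1;0 0 0 0 0 0 1")

```text
clock: 6.85
eef_pos: [619.1, 134.2, 47.5]
tcp_rot: [-1.559, 0.0, -1.503]
contact_force: [0.2, 0.2, -0.4]
opening: -0.003
```

```bash
python3 st.py scene top
```

```text
pq [36.7  7. ] rad 37.4 head 10.8 z 47.5 yaw-err -0.2 F [ 0.2  0.2 -0.4] t 6.85
scene 21 [339.2 277.8] red pq@67 [-29.7  12.8] head 156.7
scene 4 [343.5 307.5] red pq@67 [18.2 77.7] head 76.8
```

>>> apply_moves(plan="0.6 0 0.1 0 0 0 1;0.5 0 0 0 0 0 1;0 0 0 0 0 0 1;-0.6 0 0 0 0 0 1;-0.3 -2 0.3 0 0 0 1;0 -3 0 0 0 0 1;0 -2 0 0 0 0 1;0 0 0 0 0 0 1")

```text
clock: 7.75
eef_pos: [620.5, 134.0, 119.0]
tcp_rot: [-1.561, -0.001, -1.501]
contact_force: [-0.1, 0.4, -0.4]
opening: -0.001
```

```bash
python3 st.py scene top
```

```text
pq [38.1  6.7] rad 38.7 head 9.9 z 119.0 yaw-err -0.1 F [-0.1  0.4 -0.4] t 7.75
scene 26 [340.  281.5] red pq@67 [-24.   21.6] head 138.1
scene 4 [343.5 307.5] red pq@67 [18.2 77.7] head 76.8
```

>>> apply_moves(plan="0 0 -4 0 0 0 1;0 0 -4 0 0 0 1;0 0 0 0 0 0 1;0 0 0 0 0 0 1")

```text
clock: 8.25
eef_pos: [533.7, 127.3, 110.3]
tcp_rot: [-1.572, -0.003, -1.501]
contact_force: [-0.9, 0.4, 0.1]
opening: -0.001
```

```bash
python3 st.py
```

```text
pq [-49.    6.2] rad 49.4 head 172.7 z 110.3 yaw-err -0.1 F [-0.9  0.4  0.1] t 8.25
```

Descend, then push.

>>> apply_moves(plan="0 3 0 0 0 0 1;0 2.5 0.3 0 0 0 1;0 0.8 0 0 0 0 1;0 0 0 0 0 0 1")

```text
clock: 8.65
eef_pos: [538.8, 127.7, 43.8]
tcp_rot: [-1.571, -0.003, -1.501]
contact_force: [-0.4, -0.3, -0.1]
opening: -0.001
```

```bash
python3 st.py
```

```text
pq [-43.9   6.3] rad 44.3 head 171.9 z 43.8 yaw-err -0.1 F [-0.4 -0.3 -0.1] t 8.65
```

>>> apply_moves(plan="-1.2 0 0.6 0 0 0 1;-0.9 0 0.7 0 0 0 1;-0.5 0 0.6 0 0 0 1;0 0 0 0 0 0 1")

```text
clock: 9.05
eef_pos: [558.8, 157.8, 45.6]
tcp_rot: [-1.57, -0.003, -1.501]
contact_force: [-1.3, -0.1, -0.3]
opening: 0.002
```

```bash
python3 st.py scene top
```

```text
pq [-21.7  34.8] rad 41.0 head 122.0 z 45.6 yaw-err -0.1 F [-1.3 -0.1 -0.3] t 9.05
scene 4 [343.5 307.5] red pq@67 [18.2 77.7] head 76.8
```

>>> apply_moves(plan="0 0 0.4 0 0 0 1;0 0 0.3 0 0 0 1;0 0 0.2 0 0 0 1")

```text
clock: 9.45
eef_pos: [563.7, 157.7, 45.3]
tcp_rot: [-1.578, -0.003, -1.502]
contact_force: [-11.7, 3.4, 6.2]
opening: -0.003
```

>>> apply_moves(plan="0 0 0.2 0 0 0 1;0 0 0.2 0 0 0 1")

```text
clock: 9.65
eef_pos: [563.4, 157.7, 45.0]
tcp_rot: [-1.586, -0.002, -1.503]
contact_force: [-9.0, 1.7, 6.3]
opening: -0.002
```

```bash
python3 st.py
```

```text
pq [-17.1  34.4] rad 38.4 head 116.5 z 45.0 yaw-err -0.2 F [-9.   1.7  6.3] t 9.65
```

>>> apply_moves(plan="0 0 -1 0 0 0 1;0 0 -1 0 0 0 1;0 -4 -1 0 0 0 1;0 -4 -3 0 0 0 1;0 0 -4 0 0 0 1;0 0 -4 0 0 0 1;0 0 0 0 0 0 1")

```text
clock: 10.35
eef_pos: [419.1, 146.8, 129.3]
tcp_rot: [-1.583, -0.002, -1.505]
contact_force: [-0.5, -0.2, 0.4]
opening: -0.004
```

```bash
python3 - <<'E'
from h import *
for n in("scene","top","wrist"):
    im=r.grab_frame(n);C=cam(n);u=proj(C,[583,124.6,60]);print(n,u)
    if n!="wrist":
        x,y=u.astype(int);cr=im[y-40:y+40,x-50:x+50]
        globals()[n]=cv2.resize(cr,None,fx=4,fy=4)
    else: wr=cv2.resize(im,(400,300))
cv2.imwrite("pics/c1.png",np.hstack([scene,top]))
cv2.imwrite("pics/w2.png",wr)
E
python3 st.py scene top
```

```text
scene [326.96582041 282.88388352]
top [286.06398848 229.28062466]
wrist [558.46897471 302.52640793]
pq [-155.9   34.7] rad 159.7 head 167.4 z 129.9 yaw-err -0.4 F [ 1.1  0.2 -0.3] t 10.5
scene 26 [335.8 291.3] red pq@67 [ 2.3 34.1] head 86.2
scene 4 [343.5 307.5] red pq@67 [18.2 77.7] head 76.8
top 15 [274.7 229.9] red pq@67 [ 0.5 33.4] head 89.1
```

View pics/c1.png

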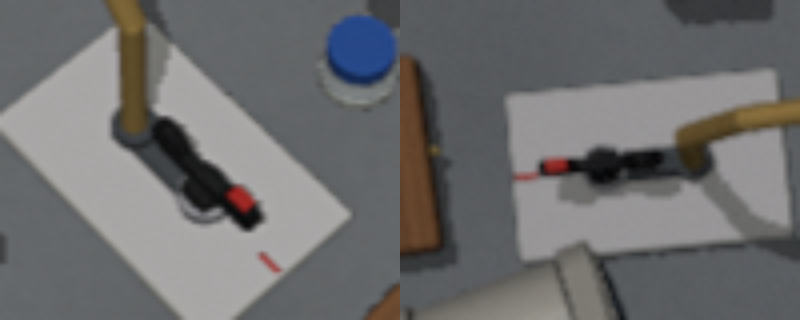

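The left crop (scene) and right crop (top) both show the red-marked wing pointing along the red line. The other objects look undisturbed. I'll check the angle once more with the wrist camera and compare the objects with the first pictures.

Run:
```python
from st import *
im=r.grab_frame("wrist");C=cam("wrist")
for A,c,p in blobs(red(im),(380,0,640,480),10):
    for z in(14,66): print(A,c.round(1),z,pq(cast(C,*c,z)).round(1))
R=[]
for n in("scene","top"):
    d=cv2.absdiff(cv2.imread(f"pics/{n}0.png"),r.grab_frame(n)).max(2)>40
    print(n,[(A,c.round(0).tolist()) for A,c,p in blobs(d.astype(np.uint8),(0,0,640,480),20)])
```

```text
127 [533.  198.9] 14 [-0.1 59.8]
127 [533.  198.9] 66 [-31.3  69. ]
432 [573.5 258.7] 14 [37.9 13.9]
432 [573.5 258.7] 66 [-0.9 32.3]
scene [(1344, [275.0, 18.0]), (1814, [403.0, 55.0]), (69, [445.0, 7.0]), (116, [458.0, 19.0]), (2446, [465.0, 53.0]), (1511, [571.0, 13.0]), (87, [447.0, 21.0]), (375, [554.0, 31.0]), (27, [309.0, 27.0]), (90, [505.0, 67.0]), (52, [435.0, 110.0]), (2083, [415.0, 136.0]), (44, [481.0, 116.0]), (52, [460.0, 123.0]), (178, [510.0, 130.0]), (429, [459.0, 138.0]), (165, [426.0, 169.0]), (45, [484.0, 157.0]), (191, [404.0, 181.0]), (119, [393.0, 172.0]), (1033, [387.0, 220.0]), (87, [320.0, 277.0]), (209, [337.0, 287.0]), (101, [315.0, 287.0])]
top [(57, [290.0, 221.0]), (73, [276.0, 232.0]), (41, [281.0, 239.0]), (30, [301.0, 236.0]), (58, [286.0, 244.0]), (31, [279.0, 250.0]), (211, [290.0, 276.0]), (936, [258.0, 282.0]), (101, [304.0, 312.0]), (87, [276.0, 299.0]), (215, [299.0, 320.0]), (53, [257.0, 329.0]), (178, [275.0, 330.0]), (6371, [592.0, 374.0]), (154, [249.0, 342.0]), (55, [312.0, 349.0]), (568, [404.0, 377.0]), (206, [382.0, 374.0]), (199, [300.0, 380.0]), (130, [341.0, 374.0]), (147, [354.0, 380.0]), (3865, [421.0, 421.0]), (169, [305.0, 387.0]), (34, [253.0, 391.0]), (78, [342.0, 387.0]), (150, [581.0, 408.0]), (203, [342.0, 407.0]), (162, [564.0, 402.0]), (448, [496.0, 410.0]), (110, [293.0, 417.0]), (32, [361.0, 415.0]), (104, [309.0, 420.0]), (127, [326.0, 424.0]), (55, [342.0, 427.0]), (190, [361.0, 429.0]), (1451, [445.0, 467.0]), (83, [353.0, 441.0]), (26, [296.0, 440.0]), (30, [379.0, 445.0]), (1914, [334.0, 461.0]), (54, [246.0, 461.0]), (827, [285.0, 471.0]), (67, [551.0, 471.0]), (33, [237.0, 478.0])]
```

View pics/w2.png

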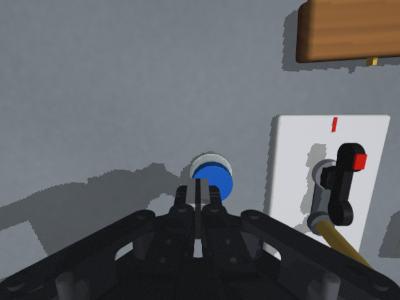

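The wrist view shows the marked wing in line with the red mark at about 91.6° (home is 90°), and the hand is clear above the jar. In the scene camera the only differences are the arm and the knob.

```bash
python3 -c "
from rig import r
print(r.sense()['contact_force'],r.sign_off())"
```

```text
the job is handed in; nothing more can be done
[ 0.00418661 -0.41319981 -0.39371909] None
```

The knob is turned fully home and the job is handed in, at about 10.7 s of the 45 s allowed. I turned it clockwise in two pushing strokes with the shut fingertips. The first pushed the unmarked wing about 190°, and the second pushed the marked wing the last 50° or so. The knob was never pinched or gripped.

- **Fully home:** on the last push the knob stopped moving under about 10 N, against the 1 to 2 N needed to turn it. I took this as the hard stop.
- **Pointing at the red line:** the three cameras put the marked wing at 86° (scene), 89° (top) and 92° (wrist), where home is 90°. That few degrees of disagreement fits their measuring error. I did not make a second push to confirm.
- **Everything else:** the scene camera shows no change apart from the arm and the knob. In the top view the arm hid the area around the jar, so for the jar I relied on the scene camera.
- **Hand clear:** the hand finished about 160 mm from the knob's axis at 130 mm height, over the cream jar, with contact force about zero.

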